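# Take the air nozzle off the bench coupling and park it in the rack

## Robot

A 6-joint arm with a two-finger parallel gripper is mounted at the origin on a cart in front of the work surface, level with it; the furniture and walls round the work are solid. World frame = base frame: x ahead of the robot, y to its left, z up, the work surface at z = 0. Lengths are in m, angles in degrees, forces in N, time in s.
With the tool pointing down it reaches from about 0.4 to 0.825 m from the base axis. Payload 7 kg.
Tool frame: the origin (TCP) lies on the front face of the gripper's body, between the roots of the fingers; the fingertips stand 66 mm ahead of it and the grasp point (between the pads) lies 47 mm ahead of it; z points along the fingers, y is the line along which they close (so a half turn about z gives the same grasp; the last joint's range is limited). The gripper opens to 88 mm and grips with 3 to 60 N. Pads are 19 mm wide; open, the fingers measure 130 mm over their backs; the gripper's body (78 mm by 193 mm) begins 47 mm behind the grasp point.
Start: joints at [85.778, 20.546, 0.682, 0, -70.136, -16.507], TCP at [0.239, 0.631, 0.292] pointing down, gripper open.
Joint ranges: [-176.03, 176.03], [-82.01, 121.73], [-58.28, 71.71], [-173.87, 95.51], [-174.79, -0.11], [-173.66, 173.66]. Speed limits (degrees/s): [136.94, 136.94, 172.46, 180, 180, 180].

## Interface

Orientations are given as [roll, pitch, yaw] about the fixed x, y, z axes, in that order (R = Rz(yaw) Ry(pitch) Rx(roll)).
In Python, from plant import ctrl gives the robot as it stands.
- The arm moves only by the tool send_rows, never from a script. Its argument "deltas" is a list of rows, each a list of 2 entries, a list of its own where there are three numbers: the shift along the tool's x, y, z each as a share of 800 mm, from -1 to 1, then the turn about the tool's z as a share of 90 degrees, from -1 to 1. A call has exactly 5 rows; each row is the pose to reach, as a shift and turn from the pose commanded when the call began, along the tool's axes at that moment; what a row does not reach only later rows make up. A row lasts 1/12 s, in which the tool goes at most 41.7 mm and 7.16 degrees, less where a joint would pass 70% of its speed; a pose out of reach is approached as far as the arm can. A call with a number of a shift or a turn outside -1 to 1 is refused whole. A call with a gripper value outside its range is refused whole. "gripper" is the opening, from 0 (shut) to 1 (fully open), set as the call begins (left out, the last holds). The fingers move at their own pace and stop on an object; the grip force is fixed at half the most. Time passes only in rows, so rows that repeat a pose let the fingers close, or fill a call up. It gives the time, the measured TCP pose, the force, the opening and the grip force at its end, in the units of the state.
- ctrl.get_obs(): the state, without advancing time (a new reading comes with each control period).
- ctrl.snapshot(name): name is "scene" or "side" or "wrist"; returns a dict with "color" (384x512x3 uint8, red, green, blue), "vertical_fov" (degrees; the focal length in pixels is half the picture's height over the tangent of half this angle, whatever the lens; pixels are square), "cx", "cy" (the principal point, pixels), "rvec" (rotation vector, rad) and "tvec" (3), from world to camera coordinates, as OpenCV has them. Camera axes: x right, y down, z forward; pixel columns grow to the right and rows downward; lengths in m; the calibration is good to about 2 mm. A picture is of the moment at which its call begins. There is no depth.
- ctrl.close_job(): hands the job in; it is judged then, once.
Trained networks look in a picture, given as the dict that the camera call returned (one of the last four; its "shot" number tells which), for a name from the list of things; names that differ only in an ending like _2 or _b are one class to them, and where a whole thing is asked for, a point or a joint stands for the part that bears it (a point fixed in the world has none). Each returns a list of dicts, best first, with "conf" (0 to 1); they miss things now and then, are a little off and sometimes report something else, mostly with a low value. They report only what shows in the picture. A call takes as long as a camera call. They do not tell look-alikes from the thing itself.
- ctrl.boxes_of(picture, thing): "xy" ([column, row] as shares, 0 to 1, of the picture: columns of its width, rows of its height, amid what is visible of it).
- ctrl.cut_out(picture, thing): "pixels" (384x512 bool, what is visible of it) and "xy" ([column, row] as shares, 0 to 1, of the picture: columns of its width, rows of its height, amid what is visible of it).
The state is a dict: "clock": time; "joint_pos": joint angles; "qvel": joint speeds; "tau": joint torques, N m; "tool_pos": TCP position; "orientation": TCP orientation; "force": force on the tool from outside, world axes, zero at the start; "moment": the same for the moment, N m; "opening": finger opening in m; "gripper_force": force on a finger pad.
Only numpy, scipy, OpenCV 4.12 (cv2) and the standard library are available. Lean on these libraries where they do the work, as an engineer would, in place of code of your own. Each camera call takes 0.05 s, during which the arm holds its last target. There are 200 camera calls.

## Task

Take the short air nozzle out of the quick coupling on the bench air manifold: keep a light press on the coupling's sprung sleeve while turning it clockwise (seen from above) until its notch drops over the lock pin, push it fully back so that the latch lets the nozzle jump up, then pull the nozzle straight out so that the sleeve snaps forward again. Stand the nozzle upright and fully home in the empty end hole of the wooden nozzle rack and let go. Do not force the sleeve against the lock pin, yank at a nozzle that is still latched or ram it into the rack, and leave everything else where it is.

Things in the scene. Friction and masses are not known exactly. Their poses are not given: they have to be found in the camera images.
- manifold: bench air manifold, fixed: aluminium bar 44 x 162 mm on a steel base plate, top 44 mm above the bench, long along its own y; one upright quick coupling 60 mm from its origin towards +y; 87 mm from that towards -y a round gauge (top 98 mm above the bench), then a shut ball valve. Origin on the bench under its middle; z up.
- coupling_mouth (a point): centre of the upward-facing mouth of the coupling (bore 20 mm), 100 mm above the bench, on the coupling's vertical axis. Its -x axis points to the side where the lock pin stands. Fixed to the manifold, like the coupling's body (28 mm diameter).
- sleeve_rest (a point): fixed point on the coupling's axis, 12 mm below the mouth: mid-height of the knurled part of the steel sleeve when forward. Knurled part 40 mm diameter, 16 mm high, gripped from above with a finger on either side of the nozzle; below it a 48 mm collar, 12 mm high, its top a 4 mm ledge that fingertips may push on. Down is back, up is forward; the sleeve also turns freely about the axis.
- sleeve (a joint): how far the sleeve is pushed back (down), m: 0 forward, 0.010 fully back (notch roof on the pin). Its spring pushes 4 N at 0, 7.5 N at 0.010. Off the notch it stops on the pin at 0.002. From 0.007 the latch is open and a spring throws the nozzle up 7 mm. After that the latch rides on the nozzle's tail and holds the sleeve at 0.005 when let go, until the tail is out and it snaps to 0.
- lock_pin: fixed steel pin, 5 mm thick, sticking out sideways under the sleeve's collar, 13 to 23 mm from the coupling's axis along this body's -x; origin on the axis, 44 mm above the bench. The collar's lower edge has one notch 9 mm wide; only with it over the pin (within 0.1 rad) can the sleeve go back. At the start that takes 0.35 to 0.85 rad of turning, clockwise seen from above.
- nozzle: short air nozzle, 58 mm long, 0.1 kg, latched in the coupling at the start: steel tail 33 mm long, 18 mm diameter; round knurled head 25 mm diameter, 25 mm high, bevelled at the top. Origin at the tail's lower end; z along the nozzle to its head. Latched, its top is 26 mm above the mouth; released, 33 mm. Then it slides up and out with a few N; the latch lets go of the tail 8 to 14 mm higher.
- nozzle_grip (a point): centre of the nozzle's knurled head (25 mm diameter, 25 mm high), where it is gripped: 44 mm above the lower end of the tail, 11 mm above the head's lower face, 14 mm below its top. Latched it is 12 mm above the coupling's mouth, released 19 mm.
- rack: wooden nozzle rack, fixed block 56 x 166 x 42 mm with three upright holes 52 mm apart along its own y; the holes in the middle and at the -y end hold other nozzles. Origin on the bench under its middle; z up.
- rack_hole (a point): centre of the mouth of the empty hole at the rack's +y end, on the top face, 42 mm above the bench: 20.5 mm diameter, 37 mm deep. When the nozzle is home its head rests on the top face and nozzle_grip is 11 mm above this point. The point's y is the rack's own y.
- fan_nozzle: wide flat aluminium nozzle standing in the rack's middle hole, top 34 mm above the rack; a bystander.
- silencer: ribbed copper silencer standing in the rack's hole at the -y end, top 35 mm above the rack; a bystander.
- elbow_a: aluminium pipe elbow, 87 x 87 x 49 mm, lying flat in the middle of the bench; a bystander.
- elbow_b: another such elbow, lying flat farther back and to the right; a bystander.
- marker: blue marker pen, 16 x 122 x 17 mm, lying near the front edge; a bystander.
Not all that is in view belongs to the job. Leave any yellow look-alike of the nozzle alone.

How it is judged:
By the outcome, as a careful person would: the job done as asked, in the order asked, and still so for the second after the job is handed in, with the robot touching nothing.
It also fails if it takes over 64 s, if anything falls off the work surface, if the arm or the gripper's body presses on something with over 40 N, if the wrist force passes 120 N, or if a joint passes its speed limit or range.

## Working session

There is one attempt and no reset: what is moved stays moved. The work goes in short steps, Python scripts to look and compute and a tool call to move; the robot and the scene stay as the last step left them, time stands still between calls to the robot, and variables do not carry over. Pictures are saved under pics/ and viewed, at most 11 in all, crops included, and the job is handed in when it is done.

Besides the shell and the picture viewer there is one more tool, called by a JSON object that holds its "name" and its "arguments". send_rows: Moves the arm, as the interface text tells. Shift numbers are shares of 800 mm and turn numbers shares of 90 degrees, none past 1 either way. Its arguments: {"type":"object","properties":{"deltas":{"type":"array","items":{"type":"array"}},"gripper":{"type":"number"}},"required":["deltas"]}

```bash
mkdir -p pics; ls; cat > h.py <<'E'
import numpy as np, cv2
from plant import ctrl
def cam(p):
    H,W=p["color"].shape[:2]; f=H/2/np.tan(np.radians(p["vertical_fov"])/2)
    R=cv2.Rodrigues(np.array(p["rvec"],float))[0]; return f,R,np.array(p["tvec"],float).ravel()
def ray(p,uv):
    f,R,t=cam(p); d=R.T@np.array([(uv[0]-p["cx"])/f,(uv[1]-p["cy"])/f,1]); return -R.T@t,d
def atz(p,uv,z):
    c,d=ray(p,uv); return c+d*(z-c[2])/d[2]
def proj(p,X):
    f,R,t=cam(p); q=R@np.array(X,float)+t; return np.array([p["cx"]+f*q[0]/q[2],p["cy"]+f*q[1]/q[2]])
def px(b): return np.array([b["xy"][0]*512,b["xy"][1]*384])
def save(p,n,s=1.5): cv2.imwrite("pics/"+n,cv2.resize(p["color"][...,::-1],None,fx=s,fy=s))
E
python3 - <<'E'
from h import *
o=ctrl.get_obs(); print(o)
P=[]
for n in("scene","side"):
    p=ctrl.snapshot(n); P.append(p); print(n,cam(p)[0],ray(p,(256,192)))
    for t in("manifold","nozzle","rack","lock_pin","sleeve","fan_nozzle","silencer"):
        print(t,[(px(b).round(),round(b["conf"],2),atz(p,px(b),{"nozzle":.11,"manifold":.044,"sleeve":.085}.get(t,.05)).round(3)) for b in ctrl.boxes_of(p,t)[:3]])
im=[cv2.resize(p["color"][...,::-1],None,fx=1.04,fy=1.04) for p in P]
save(P[0],"a.png");save(P[1],"b.png")
E
```

```text
pics
{'clock': 0.0, 'joint_pos': array([ 8.57775623e+01,  2.05898582e+01,  6.33398390e-01, -2.07529672e-02,
       -7.01356091e+01, -1.65056044e+01]), 'qvel': array([ 0.02150074,  0.02765766, -0.05570993,  0.01310988, -0.06420797,
        0.00407652]), 'tau': array([-1.84541437e-03, -5.82711983e+01,  2.93053079e+01,  6.99680284e+00,
        6.86382395e-03, -1.73519720e-04]), 'tool_pos': array([0.23879664, 0.63093459, 0.29123556]), 'orientation': array([ 1.79906182e+02, -7.45497644e-03, -2.07351035e+01]), 'force': array([-1.07096462,  0.67033423,  0.46306827]), 'moment': array([ 0.0305119 , -0.00085154, -0.00197497]), 'gripper_force': 0.0, 'opening': 0.0876752221567928}
scene 394.74362929782495 (array([-0.04792276, -0.45577608,  0.57703651]), array([ 0.64808218,  0.525158  , -0.55178633]))
manifold [(array([206., 192.]), 0.56, array([0.5  , 0.145, 0.044]))]
nozzle [(array([149., 194.]), 0.73, array([0.347, 0.156, 0.11 ]))]
rack [(array([302., 230.]), 0.69, array([ 0.523, -0.119,  0.05 ]))]
lock_pin []
sleeve [(array([185., 169.]), 0.66, array([0.494, 0.208, 0.085]))]
fan_nozzle [(array([308., 220.]), 0.75, array([ 0.561, -0.111,  0.05 ]))]
silencer [(array([329., 225.]), 0.55, array([ 0.575, -0.156,  0.05 ]))]
side 403.37616934272796 (array([0.43734208, 0.86439837, 0.58106395]), array([ 0.11852919, -0.85945264, -0.49729544]))
manifold [(array([260., 262.]), 0.66, array([0.518, 0.223, 0.044]))]
nozzle [(array([309., 281.]), 0.57, array([0.42 , 0.339, 0.11 ])), (array([266., 233.]), 0.47, array([0.509, 0.212, 0.11 ]))]
rack [(array([261., 196.]), 0.69, array([ 0.547, -0.034,  0.05 ]))]
lock_pin []
sleeve [(array([265., 253.]), 0.85, array([0.506, 0.242, 0.085])), (array([268., 236.]), 0.34, array([0.506, 0.187, 0.085]))]
fan_nozzle [(array([262., 183.]), 0.51, array([ 0.555, -0.106,  0.05 ])), (array([268., 236.]), 0.3, array([0.51 , 0.138, 0.05 ]))]
silencer []
```

View pics/a.png

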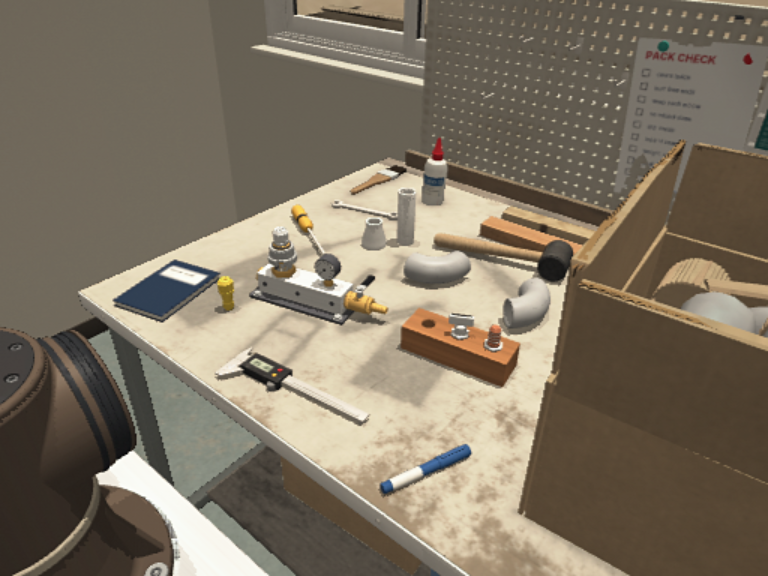

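View pics/b.png

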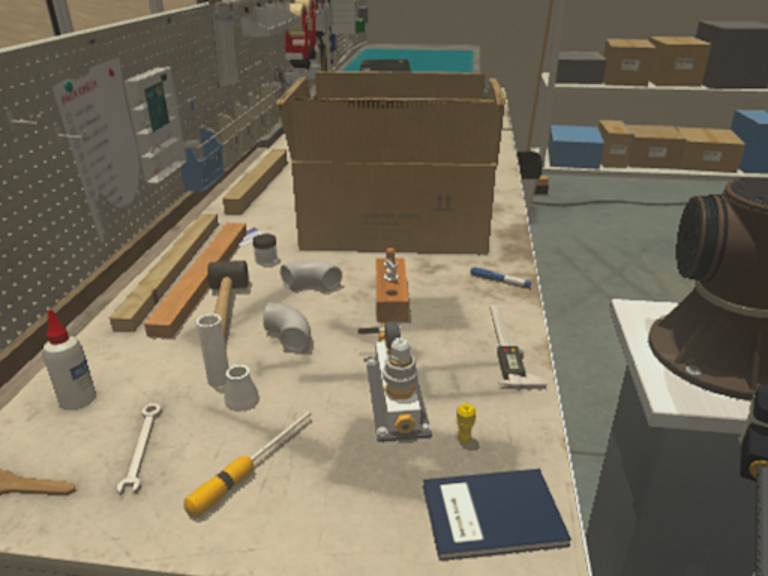

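The nozzle sits in the coupling at scene (280,232)/1.5 and side (401,343)/1.5. The empty rack hole is at scene (428,323)/1.5 and side (392,293)/1.5. The yellow look-alike stands apart, at scene (226,293).

```bash
python3 - <<'E'
from h import *
A=ctrl.snapshot("scene");B=ctrl.snapshot("side")
k=1.5
def both(n,a,b,z):
    a=np.array(a)/k;b=np.array(b)/k
    c1,d1=ray(A,a);c2,d2=ray(B,b);M=np.stack([d1,-d2],1);s=np.linalg.lstsq(M,c2-c1,rcond=None)[0]
    print(n,atz(A,a,z).round(4),atz(B,b,z).round(4),"tri",((c1+s[0]*d1+c2+s[1]*d2)/2).round(4))
both("noztop",(280,231),(401,343),.126)
both("gauge",(327,257),(392,324),.09)
both("hole",(428,323),(392,293),.042)
both("fan",(461,332),(391,270),.042)
both("sil",(494,345),(390,258),.042)
p=ctrl.snapshot("wrist");print(ray(p,(256,192)),cam(p)[0]);save(p,"w0.png",1)
E
```

```text
noztop [0.5007 0.2062 0.126 ] [0.5046 0.2183 0.126 ] tri [0.5054 0.2122 0.1218]
gauge [0.5339 0.1353 0.09  ] [0.5284 0.1204 0.09  ] tri [0.5274 0.1287 0.0955]
hole [ 0.5502 -0.0575  0.042 ] [ 0.5494 -0.0514  0.042 ] tri [ 0.5508 -0.0562  0.04  ]
fan [ 0.564  -0.1075  0.042 ] [ 0.5618 -0.1366  0.042 ] tri [ 0.5569 -0.1136  0.052 ]
sil [ 0.5693 -0.1604  0.042 ] [ 0.5699 -0.1859  0.042 ] tri [ 0.5649 -0.1645  0.0502]
(array([0.30754341, 0.60618529, 0.38446144]), array([-0.26640577,  0.08882986, -0.95986913])) 342.8212583201487
```

{"name": "send_rows", "arguments": {"deltas": [[[0.033,0.025,0.0025],0],[[0.066,0.05,0.005],0],[[0.099,0.075,0.0075],0],[[0.132,0.1,0.01],0],[[0.165,0.125,0.0125],0]], "gripper": 0.72}}

```text
clock: 1.37
tool_pos: [0.3275, 0.4897, 0.2822]
orientation: [-180.0, -0.0, -20.7]
force: [1.4, -0.3, -0.2]
opening: 0.0645
gripper_force: 0.0
```

{"name": "send_rows", "arguments": {"deltas": [[[0.033,0.025,0.0025],0],[[0.066,0.05,0.005],0],[[0.099,0.075,0.0075],0],[[0.132,0.1,0.01],0],[[0.165,0.125,0.0125],0]]}}

```text
clock: 1.78
tool_pos: [0.4156, 0.3494, 0.2724]
orientation: [-180.0, -0.0, -20.7]
force: [-0.4, -0.0, -1.2]
opening: 0.0631
gripper_force: 0.0
```

{"name": "send_rows", "arguments": {"deltas": [[[0.033,0.025,0.0025],0],[[0.066,0.05,0.005],0],[[0.099,0.075,0.0075],0],[[0.132,0.1,0.01],0],[[0.165,0.125,0.0125],0]]}}

```text
clock: 2.2
tool_pos: [0.5037, 0.2091, 0.2624]
orientation: [-180.0, -0.0, -20.7]
force: [0.9, 0.2, -0.4]
opening: 0.0632
gripper_force: 0.0
```

```bash
python3 - <<'E'
from h import *
o=ctrl.get_obs();print(o["clock"],o["tool_pos"],o["orientation"],o["force"],o["opening"])
p=ctrl.snapshot("wrist");print(ray(p,(256,192)))
for t,z in(("nozzle",.113),("sleeve",.085),("lock_pin",.044),("manifold",.044)):
  print(t,[(px(b).round(),round(b["conf"],2),atz(p,px(b),z).round(4)) for b in ctrl.boxes_of(p,t)[:3]])
print(proj(p,[.503,.211,.126]))
save(p,"w1.png")
E
```

```text
2.2 [0.50373418 0.20906472 0.26242456] [-1.79964845e+02 -2.09070755e-02 -2.07158895e+01] [ 0.8952292   0.20795651 -0.35185007] 0.06316953616288615
(array([0.5723141 , 0.18396889, 0.35473777]), array([-0.26588324,  0.08918292, -0.95998126]))
nozzle [(array([245., 194.]), 0.63, array([0.507 , 0.2142, 0.113 ])), (array([243., 253.]), 0.63, array([0.4627, 0.2328, 0.113 ])), (array([248., 165.]), 0.53, array([0.5264, 0.2046, 0.113 ]))]
sleeve [(array([248., 166.]), 0.7, array([0.5206, 0.2073, 0.085 ])), (array([301., 126.]), 0.44, array([0.535 , 0.1576, 0.085 ]))]
lock_pin []
manifold [(array([299., 124.]), 0.66, array([0.5316, 0.1545, 0.044 ]))]
[251.26672005 202.43695496]
```

View pics/w1.png

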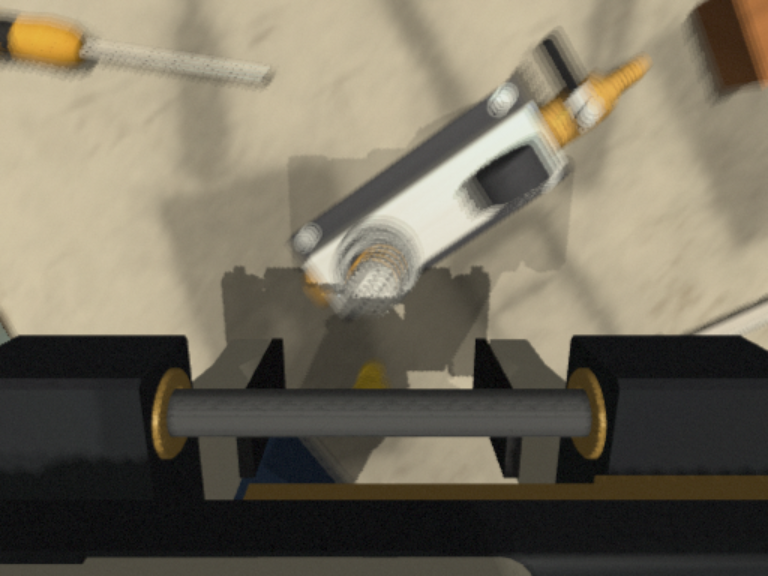

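The picture is motion-blurred: the coupling is at about (378,262) of 768x576, between the fingers in column. I'll settle and look again.

{"name": "send_rows", "arguments": {"deltas": [[[0,0,0.01],0],[[0,0,0.02],0],[[0,0,0.02],0],[[0,0,0.02],0],[[0,0,0.02],0]]}}

```text
clock: 2.87
tool_pos: [0.5029, 0.211, 0.246]
orientation: [180.0, 0.0, -20.7]
force: [-0.1, 0.0, 0.8]
opening: 0.063
gripper_force: 0.0
```

```bash
python3 - <<'E'
from h import *
o=ctrl.get_obs();print(o["clock"],o["tool_pos"],o["orientation"],o["force"],o["opening"])
p=ctrl.snapshot("wrist");np.save("w.npy",p,allow_pickle=True)
for t,z in(("nozzle",.113),("sleeve",.085),("lock_pin",.044)):
  print(t,[(px(b).round(),round(b["conf"],2),atz(p,px(b),z).round(4)) for b in ctrl.cut_out(p,t)[:3]])
c=p["color"][100:300,130:370,::-1].copy()
cv2.imwrite("pics/w2.png",cv2.resize(c,None,fx=3.3,fy=3,interpolation=cv2.INTER_CUBIC) if 0 else cv2.resize(c,None,fx=3,fy=3,interpolation=cv2.INTER_CUBIC))
E
```

```text
2.8667 [0.50290074 0.21103465 0.24600176] [ 1.79973533e+02  2.88322302e-03 -2.06674197e+01] [-0.14308141  0.04288358  0.80697068] 0.06298284313951498
nozzle [(array([249., 199.]), 0.57, array([0.506 , 0.2126, 0.113 ]))]
sleeve [(array([304., 127.]), 0.22, array([0.5347, 0.1589, 0.085 ])), (array([497.,  25.]), 0.15, array([0.5539, 0.0155, 0.085 ]))]
lock_pin []
```

View pics/w2.png

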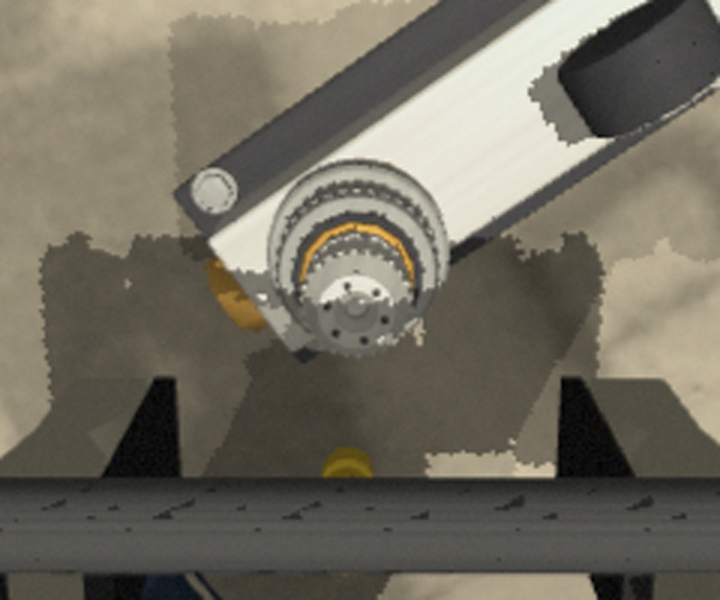

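```bash
python3 - <<'E'
from h import *
p=np.load("w.npy",allow_pickle=True).item()
print(atz(p,(249,202.3),.126),atz(p,(249.3,182),.08))
for z,r in((.126,.0095),(.096,.02),(.08,.024)):
  c=np.array([.5035,.2113])
  q=np.array([proj(p,[c[0]+r*np.cos(a),c[1]+r*np.sin(a),z]) for a in np.linspace(0,6.28,60)]); print(z,((q.min(0)-[130,100])*3).round(),((q.max(0)-[130,100])*3).round())
E
```

```text
[0.50764092 0.21224706 0.126     ] [0.50922756 0.21179937 0.08      ]
0.126 [324. 281.] [411. 363.]
0.096 [286. 203.] [449. 359.]
0.08 [275. 175.] [460. 352.]
```

{"name": "send_rows", "arguments": {"deltas": [[[0.003,-0.0017,0.02],0],[[0.0055,-0.0034,0.04],0],[[0.0055,-0.0034,0.0575],0],[[0.0055,-0.0034,0.0575],0],[[0.0055,-0.0034,0.0575],0]]}}

```text
clock: 3.48
tool_pos: [0.5081, 0.2113, 0.2]
orientation: [179.9, 0.0, -20.7]
force: [-0.6, -0.4, 1.6]
opening: 0.0633
gripper_force: 0.0
```

```bash
python3 - <<'E'
from h import *
o=ctrl.get_obs();print(o["clock"],o["tool_pos"],o["orientation"],o["force"],o["opening"])
p=ctrl.snapshot("wrist");np.save("w.npy",p,allow_pickle=True)
t=o["tool_pos"]
im=cv2.resize(p["color"][...,::-1],None,fx=1.5,fy=1.5,interpolation=cv2.INTER_CUBIC)
for z,r in((.126,.0095),(.096,.02),(.08,.024)):
  q=np.array([proj(p,[.508+r*np.cos(a),.212+r*np.sin(a),z])*1.5 for a in np.linspace(0,6.28,60)]).astype(np.int32)
  cv2.polylines(im,[q],True,(0,0,255) if z!=.096 else (0,255,0),1)
for s in(-1,1):
  y=np.radians(o["orientation"][2]); X=t+np.array([np.sin(y),-np.cos(y),0])*s*o["opening"]/2-[0,0,.066]
  cv2.circle(im,tuple((proj(p,X)*1.5).astype(int)),3,(255,0,0),-1)
cv2.imwrite("pics/w3.png",im)
E
```

```text
3.4833 [0.50809045 0.21129848 0.19997021] [ 1.79924657e+02  2.64769865e-02 -2.07286836e+01] [-0.58478644 -0.40243855  1.60188745] 0.06333149299371578
```

View pics/w3.png

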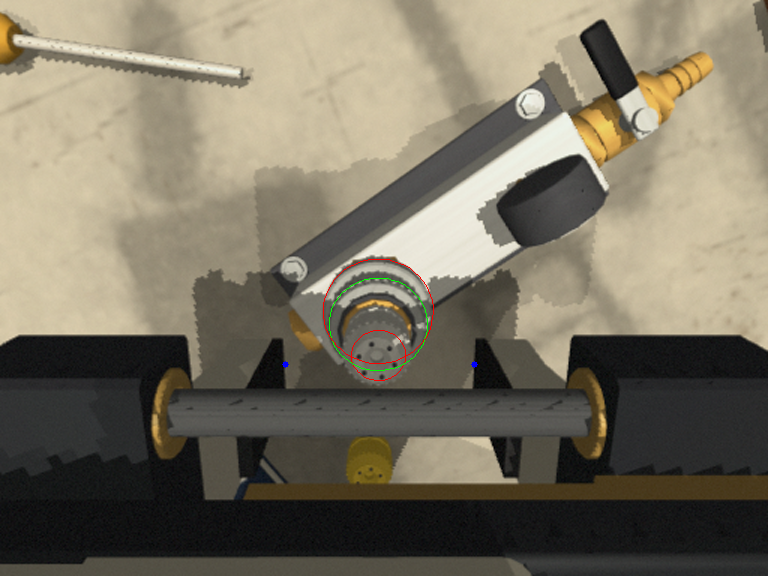

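Projected collar and nozzle circles match the picture to about 1 mm (collar around (378,312), nozzle top (376,353)). Descending.

{"name": "send_rows", "arguments": {"deltas": [[[0,-0.001,0.013],0],[[0,-0.001,0.026],0],[[0,-0.001,0.039],0],[[0,-0.001,0.052],0],[[0,-0.001,0.0625],0]]}}

```text
clock: 3.95
tool_pos: [0.5081, 0.212, 0.1486]
orientation: [179.9, 0.0, -20.7]
force: [-0.2, -0.8, 0.1]
opening: 0.0633
gripper_force: 0.0
```

{"name": "send_rows", "arguments": {"deltas": [[[0,0,0.001],0],[[0,0,0.0015],0],[[0,0,0.0015],0],[[0,0,0.0015],0],[[0,0,0.0015],0]], "gripper": 0.3}}

```text
clock: 4.37
tool_pos: [0.5086, 0.2121, 0.1495]
orientation: [180.0, -0.0, -20.7]
force: [-1.0, -3.1, 0.8]
opening: 0.0391
gripper_force: 30.0
```

{"name": "send_rows", "arguments": {"deltas": [[[0,0,0],0],[[0,0,0],0],[[0,0,0],0],[[0,0,0],0],[[0,0,0],0]]}}

```text
clock: 4.78
tool_pos: [0.5086, 0.2121, 0.1492]
orientation: [-180.0, -0.0, -20.7]
force: [-0.5, -3.5, 3.2]
opening: 0.0393
gripper_force: 30.0
```

{"name": "send_rows", "arguments": {"deltas": [[[0,0,0.001],0],[[0,0,0.001],0],[[0,0,0.001],0],[[0,0,0.001],0],[[0,0,0.001],0]]}}

```text
clock: 5.2
tool_pos: [0.5085, 0.2122, 0.1482]
orientation: [180.0, -0.0, -20.7]
force: [0.1, -3.8, 3.7]
opening: 0.0393
gripper_force: 30.0
```

{"name": "send_rows", "arguments": {"deltas": [[[0,0,0.0005],0],[[0,0,0.001],0],[[0,0,0.0015],0],[[0,0,0.0015],0],[[0,0,0.0015],0]]}}

```text
clock: 5.62
tool_pos: [0.5087, 0.2122, 0.1476]
orientation: [-180.0, -0.0, -20.7]
force: [-0.9, -4.0, 8.5]
opening: 0.0394
gripper_force: 30.0
```

{"name": "send_rows", "arguments": {"deltas": [[[0,0,-0.0005],0.03],[[0,0,-0.0005],0.07],[[0,0,-0.0005],0.11],[[0,0,-0.0005],0.15],[[0,0,-0.0005],0.19]]}}

```text
clock: 6.03
tool_pos: [0.5083, 0.2119, 0.1473]
orientation: [180.0, -0.0, -38.0]
force: [-0.5, -4.3, 3.8]
opening: 0.0389
gripper_force: 30.0
```

{"name": "send_rows", "arguments": {"deltas": [[[0,0,0.0005],0.02],[[0,0,0.0005],0.04],[[0,0,0.0005],0.06],[[0,0,0.0005],0.06],[[0,0,0.0005],0.06]]}}

```text
clock: 6.45
tool_pos: [0.5082, 0.2118, 0.1468]
orientation: [179.9, -0.0, -43.3]
force: [-0.3, -4.7, 3.9]
opening: 0.0393
gripper_force: 30.0
```

{"name": "send_rows", "arguments": {"deltas": [[[0,0,0.0005],0],[[0,0,0.001],0],[[0,0,0.001],0],[[0,0,0.001],0],[[0,0,0.001],0]]}}

```text
clock: 6.87
tool_pos: [0.5082, 0.2118, 0.1459]
orientation: [179.9, -0.0, -43.2]
force: [0.1, -5.2, 3.4]
opening: 0.0391
gripper_force: 30.0
```

{"name": "send_rows", "arguments": {"deltas": [[[0,0,0.0005],0],[[0,0,0.001],0],[[0,0,0.0015],0],[[0,0,0.002],0],[[0,0,0.0025],0]]}}

```text
clock: 7.28
tool_pos: [0.5082, 0.2118, 0.1439]
orientation: [179.9, -0.0, -43.2]
force: [0.4, -5.5, 3.2]
opening: 0.0391
gripper_force: 30.0
```

{"name": "send_rows", "arguments": {"deltas": [[[0,0,0.0005],0],[[0,0,0.001],0],[[0,0,0.0015],0],[[0,0,0.002],0],[[0,0,0.0025],0]]}}

```text
clock: 7.7
tool_pos: [0.5082, 0.2118, 0.1421]
orientation: [179.9, -0.0, -43.2]
force: [-0.4, -5.2, 5.4]
opening: 0.039
gripper_force: 30.0
```

{"name": "send_rows", "arguments": {"deltas": [[[0,0,0.0005],0],[[0,0,0.001],0],[[0,0,0.0015],0],[[0,0,0.002],0],[[0,0,0.0025],0]]}}

```text
clock: 8.12
tool_pos: [0.5082, 0.2118, 0.1402]
orientation: [179.9, -0.0, -43.2]
force: [-0.2, -5.7, 7.3]
opening: 0.0393
gripper_force: 30.0
```

{"name": "send_rows", "arguments": {"deltas": [[[0,0,0.0005],0],[[0,0,0.001],0],[[0,0,0.0015],0],[[0,0,0.0015],0],[[0,0,0.0015],0]]}}

```text
clock: 8.53
tool_pos: [0.5083, 0.2118, 0.1392]
orientation: [179.9, -0.0, -43.2]
force: [-0.7, -6.0, 8.1]
opening: 0.0388
gripper_force: 30.0
```

```bash
python3 - <<'E'
from h import *
o=ctrl.get_obs();print(o["clock"],o["tool_pos"],o["force"])
p=ctrl.snapshot("side")
im=cv2.resize(p["color"][180:310,200:330,::-1],None,fx=4.5,fy=4.5,interpolation=cv2.INTER_CUBIC)
for z in(.126,.133):
  q=(proj(p,[.508,.212,z])-[200,180])*4.5;print(z,q);cv2.circle(im,tuple(q.astype(int)),3,(0,0,255),-1)
cv2.imwrite("pics/s1.png",im)
E
```

```text
8.5333 [0.50827742 0.21175596 0.13921136] [-0.71493516 -5.99280751  8.09194962]
0.126 [296.80335938 210.22542333]
0.133 [296.89916416 196.99795718]
```

View pics/s1.png

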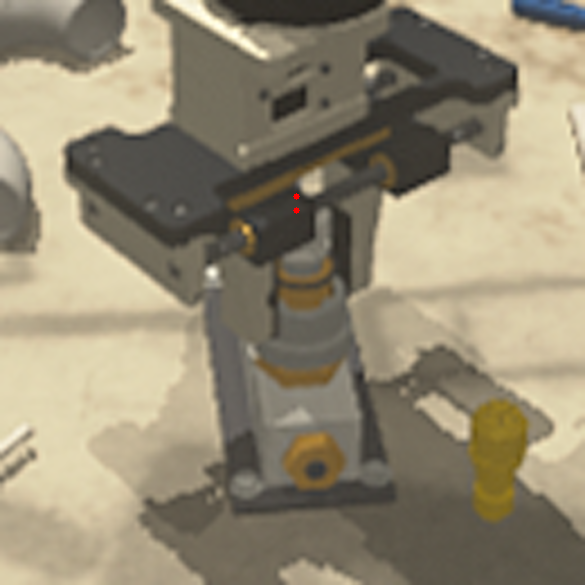

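The sleeve is down, the orange body shows above it at (305,280), and the nozzle head is up at about (315,185). Total travel is 10 mm. I'll let the sleeve ride up to 5 mm and release it.

{"name": "send_rows", "arguments": {"deltas": [[[0,0,-0.0015],0],[[0,0,-0.003],0],[[0,0,-0.0045],0],[[0,0,-0.0055],0],[[0,0,-0.006],0]]}}

```text
clock: 9.0
tool_pos: [0.5082, 0.2118, 0.1437]
orientation: [179.9, -0.0, -43.2]
force: [0.6, -5.5, 3.1]
opening: 0.0388
gripper_force: 30.0
```

{"name": "send_rows", "arguments": {"deltas": [[[0,0,0],0],[[0,0,0],0],[[0,0,0],0],[[0,0,0],0],[[0,0,0],0]], "gripper": 0.72}}

```text
clock: 9.42
tool_pos: [0.5085, 0.2126, 0.1436]
orientation: [-180.0, 0.0, -43.2]
force: [0.4, -0.6, -0.1]
opening: 0.0621
gripper_force: 0.0
```

{"name": "send_rows", "arguments": {"deltas": [[[0.0007,0.0007,-0.01],0],[[0.0007,0.0007,-0.025],0],[[0.0007,0.0007,-0.0415],0],[[0.0007,0.0007,-0.0415],0],[[0.0007,0.0007,-0.0415],0]]}}

```text
clock: 9.83
tool_pos: [0.5088, 0.2118, 0.178]
orientation: [-179.9, -0.0, -43.2]
force: [-0.4, -0.6, -0.6]
opening: 0.0631
gripper_force: 0.0
```

{"name": "send_rows", "arguments": {"deltas": [[[0,0,0],0],[[0,0,0],0],[[0,0,0],0],[[0,0,0],0],[[0,0,0],0]], "gripper": 0.1}}

```text
clock: 10.25
tool_pos: [0.5084, 0.2114, 0.1766]
orientation: [180.0, 0.0, -43.2]
force: [0.5, -1.2, -1.0]
opening: 0.0352
gripper_force: 0.0
```

{"name": "send_rows", "arguments": {"deltas": [[[0,0,0],0],[[0,0,0],0],[[0,0,0],0],[[0,0,0],0],[[0,0,0],0]]}}

```text
clock: 10.67
tool_pos: [0.5083, 0.2113, 0.1768]
orientation: [180.0, 0.0, -43.2]
force: [-0.7, -0.5, -0.6]
opening: 0.0241
gripper_force: 30.0
```

{"name": "send_rows", "arguments": {"deltas": [[[0,0,-0.0005],0],[[0,0,-0.001],0],[[0,0,-0.0015],0],[[0,0,-0.002],0],[[0,0,-0.0025],0]]}}

```text
clock: 11.08
tool_pos: [0.5082, 0.2113, 0.1786]
orientation: [180.0, 0.0, -43.2]
force: [-0.4, -0.7, -6.1]
opening: 0.0241
gripper_force: 30.0
```

{"name": "send_rows", "arguments": {"deltas": [[[0,0,-0.001],0],[[0,0,-0.002],0],[[0,0,-0.003],0],[[0,0,-0.004],0],[[0,0,-0.005],0]]}}

```text
clock: 11.5
tool_pos: [0.5083, 0.2114, 0.1829]
orientation: [180.0, 0.0, -43.2]
force: [-0.4, 0.1, -5.7]
opening: 0.0245
gripper_force: 30.0
```

{"name": "send_rows", "arguments": {"deltas": [[[0,0,-0.002],0],[[0,0,-0.004],0],[[0,0,-0.006],0],[[0,0,-0.008],0],[[0,0,-0.01],0]]}}

```text
clock: 11.92
tool_pos: [0.5089, 0.2117, 0.1917]
orientation: [-179.9, -0.0, -43.2]
force: [-0.1, 0.3, -1.4]
opening: 0.0242
gripper_force: 30.0
```

{"name": "send_rows", "arguments": {"deltas": [[[0,0,-0.007],0],[[0,0,-0.015],0],[[0,0,-0.027],0],[[0,0,-0.042],0],[[0,0,-0.0625],0]]}}

```text
clock: 12.33
tool_pos: [0.5083, 0.2113, 0.2416]
orientation: [180.0, 0.0, -43.2]
force: [0.2, 0.4, -0.5]
opening: 0.024
gripper_force: 30.0
```

```bash
python3 - <<'E'
from h import *
o=ctrl.get_obs();print(o["clock"],o["tool_pos"],o["orientation"],o["force"],o["opening"])
y=np.radians(-43.2);d=np.array([.550,-.056])-[.5085,.2117]
print((d@[np.cos(y),np.sin(y)])/.8,(d@[np.sin(y),-np.cos(y)])/.8)
E
```

```text
12.3333 [0.50830801 0.21134584 0.24164998] [ 1.79958392e+02  7.11029262e-03 -4.32293501e+01] [ 0.17996774  0.35112027 -0.51819478] 0.024047846916362452
0.26688182286887324 0.208420245830839
```

{"name": "send_rows", "arguments": {"deltas": [[[0.02,0.016,0],0],[[0.05,0.039,0],0],[[0.08,0.0625,0],0],[[0.11,0.086,0],0],[[0.14,0.109,0],0]]}}

```text
clock: 12.75
tool_pos: [0.5306, 0.0701, 0.2423]
orientation: [-179.9, -0.0, -43.2]
force: [0.3, 1.1, -0.8]
opening: 0.024
gripper_force: 30.0
```

{"name": "send_rows", "arguments": {"deltas": [[[0.03,0.0235,0],0.06],[[0.06,0.047,0],0.13],[[0.09,0.07,0],0.2],[[0.115,0.09,0],0.27],[[0.127,0.099,0],0.34]]}}

```text
clock: 13.17
tool_pos: [0.5505, -0.0586, 0.2421]
orientation: [-179.9, -0.0, -74.2]
force: [-0.5, -1.0, -0.3]
opening: 0.0242
gripper_force: 30.0
```

{"name": "send_rows", "arguments": {"deltas": [[[0,0,0],0.04],[[0,0,0],0.074],[[0,0,0],0.074],[[0,0,0],0.074],[[0,0,0],0.074]]}}

```text
clock: 13.58
tool_pos: [0.5503, -0.0559, 0.2415]
orientation: [-180.0, -0.0, -80.4]
force: [0.7, -0.3, -1.0]
opening: 0.0244
gripper_force: 30.0
```

```bash
python3 - <<'E'
from h import *
o=ctrl.get_obs();print(o["clock"],o["tool_pos"],o["orientation"],o["force"],o["opening"])
p=ctrl.snapshot("wrist");np.save("w.npy",p,allow_pickle=True)
im=cv2.resize(p["color"][...,::-1],None,fx=1.5,fy=1.5,interpolation=cv2.INTER_CUBIC)
def circ(c,r,col):
  q=np.array([proj(p,[c[0]+r*np.cos(a),c[1]+r*np.sin(a),c[2]])*1.5 for a in np.linspace(0,6.28,60)]).astype(np.int32)
  cv2.polylines(im,[q],True,col,1); print(q.min(0),q.max(0))
circ((.550,-.056,.042),.01025,(0,0,255))
t=o["tool_pos"]; circ((t[0],t[1],t[2]-.069-.033),.009,(0,255,0))
cv2.imwrite("pics/w4.png",im)
E
```

```text
13.5833 [ 0.55031903 -0.05587734  0.24153226] [-1.79957054e+02 -1.93348811e-03 -8.03639328e+01] [ 0.74048606 -0.27733372 -1.0189485 ] 0.02444696981656749
[362 249] [397 283]
[357 304] [402 346]
```

View pics/w4.png

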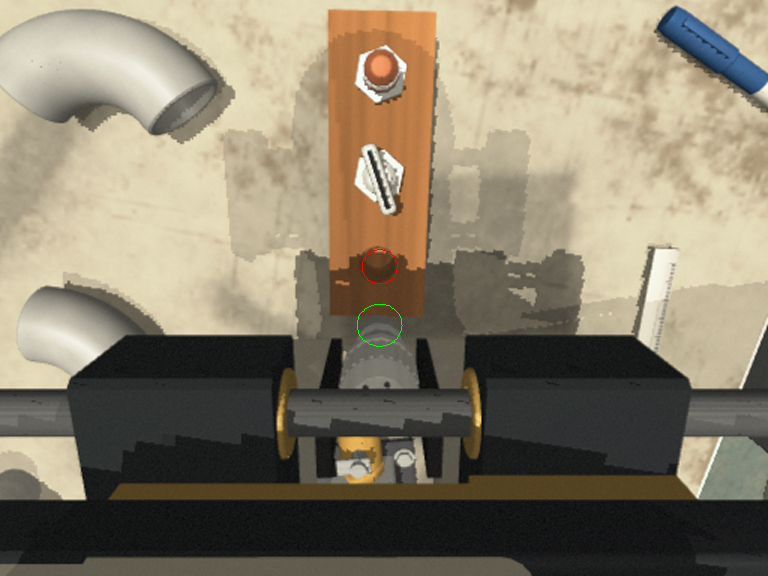

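The hole is at (378,265), matching the projected circle; the nozzle tail is at about (378,328). One enlarged look for the fine fit.

```bash
python3 - <<'E'
from h import *
p=np.load("w.npy",allow_pickle=True).item()
c=p["color"][155:255,200:300,::-1]
im=cv2.resize(c,None,fx=6,fy=6,interpolation=cv2.INTER_CUBIC)
im=(255*(im/255.)**.5).astype(np.uint8)
for k in range(0,600,60): cv2.line(im,(k,0),(k,6),(0,255,255),1);cv2.line(im,(0,k),(6,k),(0,255,255),1)
cv2.imwrite("pics/w5.png",im)
E
```

```text
(no output)
```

View pics/w5.png

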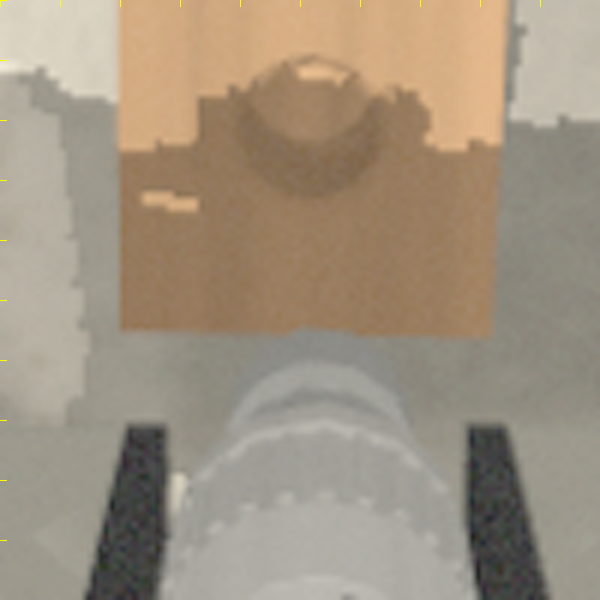

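```bash
python3 - <<'E'
from h import *
p=np.load("w.npy",allow_pickle=True).item()
t=np.array([.5503,-.0559,.2415]);y=np.radians(-80.4);tx=np.array([np.cos(y),np.sin(y),0])
for dx in(0,-.001,-.002):
 for h,r in((33,.009),(33,.007),(30,.009),(0,.0125),(-25,.0105)):
  c=t+tx*dx-[0,0,.069+h/1000]
  q=np.array([(proj(p,c+[r*np.cos(a),r*np.sin(a),0])-[200,155])*6 for a in np.linspace(0,6.28,90)]);print(dx,h,r,q.min(0).round(),q.max(0).round())
print(atz(p,(251.8,176.1),.042))
E
```

```text
0 33 0.009 [229. 286.] [408. 455.]
0 33 0.007 [249. 305.] [388. 436.]
0 30 0.009 [228. 296.] [410. 466.]
0 0 0.0125 [173. 369.] [467. 640.]
0 -25 0.0105 [178. 516.] [464. 775.]
-0.001 33 0.009 [229. 296.] [408. 464.]
-0.001 33 0.007 [249. 315.] [388. 445.]
-0.001 30 0.009 [228. 305.] [410. 475.]
-0.001 0 0.0125 [173. 380.] [467. 651.]
-0.001 -25 0.0105 [178. 529.] [464. 787.]
-0.002 33 0.009 [229. 305.] [408. 473.]
-0.002 33 0.007 [249. 324.] [388. 455.]
-0.002 30 0.009 [228. 315.] [409. 485.]
-0.002 0 0.0125 [173. 391.] [466. 661.]
-0.002 -25 0.0105 [178. 542.] [464. 799.]
[ 0.5514877  -0.05742517  0.042     ]
```

```bash
python3 - <<'E'
from h import *
t=np.array([.5503,-.0559,.2415]);y=np.radians(-80.4);tx=np.array([np.cos(y),np.sin(y),0])
ims=[]
for n in("side","scene"):
  p=ctrl.snapshot(n); u=proj(p,t-[0,0,.085]).astype(int)
  x0,y0=u[0]-24,u[1]-36
  im=cv2.resize(p["color"][y0:y0+72,x0:x0+48,::-1],None,fx=8,fy=8,interpolation=cv2.INTER_CUBIC)
  im=(255*(im/255.)**.7).astype(np.uint8)
  for dx,dz,off,col in((-.0045,0,-14,(0,0,255)),(-.0007,.008,14,(0,255,0))):
    for h in(-25,0,33):
      q=(proj(p,t+tx*dx+[0,0,dz-.069-h/1000])-[x0,y0]+.5)*8
      print(n,dz,h,q.round()); q=q.astype(int); cv2.line(im,(q[0]+off*10,q[1]),(q[0]+off*6,q[1]),col,1)
  q=((proj(p,t-[0,0,.066])-[x0,y0]+.5)*8).astype(int);cv2.line(im,(q[0]-180,q[1]),(q[0]-150,q[1]),(255,0,0),2)
  ims.append(im)
cv2.imwrite("pics/c.png",np.hstack(ims))
E
```

```text
side 0 -25 [198. 177.]
side 0 0 [198. 252.]
side 0 33 [198. 348.]
side 0.008 -25 [198. 148.]
side 0.008 0 [198. 223.]
side 0.008 33 [198. 320.]
scene 0 -25 [195. 152.]
scene 0 0 [190. 237.]
scene 0 33 [183. 345.]
scene 0.008 -25 [210. 128.]
scene 0.008 0 [205. 214.]
scene 0.008 33 [197. 323.]
```

View pics/c.png

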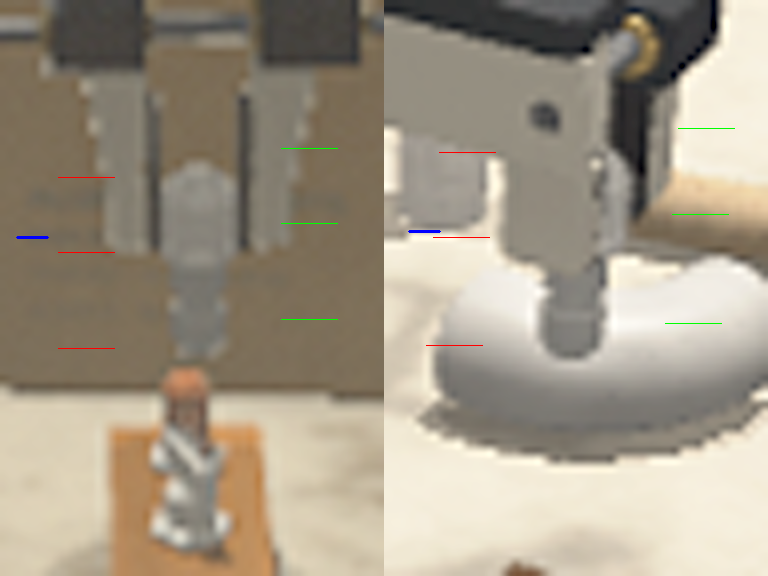

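The nozzle hangs upright in the grip, with its tail bottom at (200,358) in the side crop. Its height is as expected, and it sits about 4 mm towards tool -x. I'll correct that and come closer to the hole for a direct comparison.

{"name": "send_rows", "arguments": {"deltas": [[[0.006,-0.0011,0.02],0],[[0.006,-0.0011,0.05],0],[[0.006,-0.0011,0.08],0],[[0.006,-0.0011,0.1],0],[[0.006,-0.0011,0.11],0]]}}

```text
clock: 14.15
tool_pos: [0.5507, -0.0606, 0.1507]
orientation: [179.8, 0.0, -80.5]
force: [0.3, -0.5, -0.9]
opening: 0.0244
gripper_force: 30.0
```

{"name": "send_rows", "arguments": {"deltas": [[[0,0,0],0],[[0,0,0],0],[[0,0,0],0],[[0,0,0],0],[[0,0,0],0]]}}

```text
clock: 14.57
tool_pos: [0.5524, -0.0605, 0.1541]
orientation: [-179.9, 0.0, -80.5]
force: [-0.2, 0.3, -1.2]
opening: 0.0244
gripper_force: 30.0
```

```bash
python3 - <<'E'
from h import *
o=ctrl.get_obs();print(o["clock"],o["tool_pos"],o["orientation"],o["force"],o["opening"])
p=ctrl.snapshot("wrist");np.save("w.npy",p,allow_pickle=True)
c=p["color"][155:255,200:300,::-1]
im=cv2.resize(c,None,fx=6,fy=6,interpolation=cv2.INTER_CUBIC)
im=(255*(im/255.)**.5).astype(np.uint8)
t=o["tool_pos"];y=np.radians(-80.4);tx=np.array([np.cos(y),np.sin(y),0])
def circ(c,r,col):
  q=np.array([(proj(p,np.array(c)+[r*np.cos(a),r*np.sin(a),0])-[200,155]+.5)*6 for a in np.linspace(0,6.28,60)]);print(q.min(0).round(),q.max(0).round())
  cv2.polylines(im,[q.astype(np.int32)],True,col,1)
circ((.5515,-.0574,.042),.01025,(0,0,255))
circ(t-tx*.0045-[0,0,.102],.009,(0,255,0))
for k in range(0,600,60): cv2.line(im,(k,0),(k,6),(0,255,255),1);cv2.line(im,(0,k),(6,k),(0,255,255),1)
cv2.imwrite("pics/w6.png",im)
E
```

```text
14.5667 [ 0.55237739 -0.06053711  0.15406623] [-1.79888225e+02  1.48361380e-03 -8.04781254e+01] [-0.24474493  0.3321215  -1.16925137] 0.024443858265760218
[229. 277.] [423. 460.]
[234. 332.] [412. 499.]
```

View pics/w6.png

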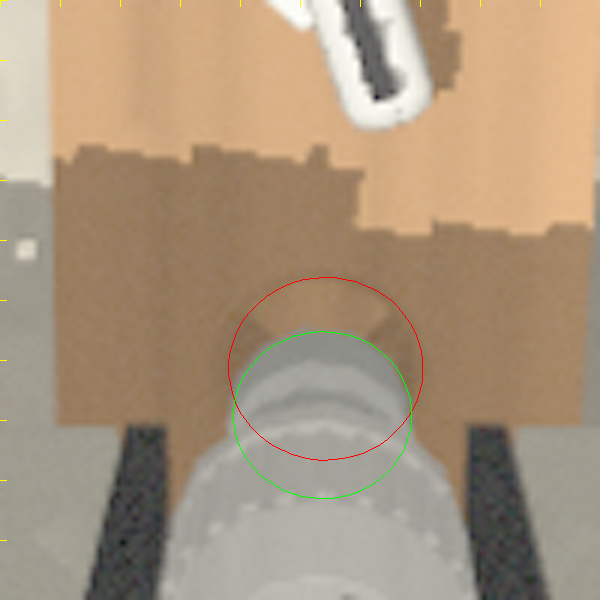

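The tail end (green, centre (323,415)) will come down to about row 372, and the hole centre is about (323,368). They align within about 0.5 mm. Lowering gently.

{"name": "send_rows", "arguments": {"deltas": [[[0.0005,0,0.002],0],[[0.0005,0,0.004],0],[[0.0005,0,0.006],0],[[0.0005,0,0.008],0],[[0.0005,0,0.01],0]]}}

```text
clock: 15.03
tool_pos: [0.5518, -0.0611, 0.1447]
orientation: [180.0, -0.0, -80.5]
force: [0.5, 1.0, -1.5]
opening: 0.0242
gripper_force: 30.0
```

{"name": "send_rows", "arguments": {"deltas": [[[0,0,0.001],0],[[0,0,0.002],0],[[0,0,0.003],0],[[0,0,0.004],0],[[0,0,0.005],0]]}}

```text
clock: 15.45
tool_pos: [0.5519, -0.0611, 0.1409]
orientation: [-180.0, -0.0, -80.5]
force: [-0.1, 0.1, -0.0]
opening: 0.0245
gripper_force: 30.0
```

{"name": "send_rows", "arguments": {"deltas": [[[0,0,0.001],0],[[0,0,0.002],0],[[0,0,0.003],0],[[0,0,0.004],0],[[0,0,0.005],0]]}}

```text
clock: 15.87
tool_pos: [0.5519, -0.0609, 0.1369]
orientation: [-180.0, 0.0, -80.5]
force: [0.7, 1.4, 0.5]
opening: 0.0243
gripper_force: 30.0
```

{"name": "send_rows", "arguments": {"deltas": [[[0,0,0.0015],0],[[0,0,0.003],0],[[0,0,0.0045],0],[[0,0,0.006],0],[[0,0,0.0075],0]]}}

```text
clock: 16.28
tool_pos: [0.552, -0.061, 0.1309]
orientation: [-180.0, 0.0, -80.5]
force: [-0.4, 2.2, 1.4]
opening: 0.024
gripper_force: 30.0
```

{"name": "send_rows", "arguments": {"deltas": [[[-0.0004,0,0.002],0],[[-0.0004,0,0.004],0],[[-0.0004,0,0.006],0],[[-0.0004,0,0.008],0],[[-0.0004,0,0.01],0]]}}

```text
clock: 16.7
tool_pos: [0.5518, -0.0608, 0.1227]
orientation: [180.0, -0.0, -80.5]
force: [0.8, 2.1, -0.0]
opening: 0.0241
gripper_force: 30.0
```

{"name": "send_rows", "arguments": {"deltas": [[[0,0,0.0015],0],[[0,0,0.003],0],[[0,0,0.0045],0],[[0,0,0.005],0],[[0,0,0.0055],0]]}}

```text
clock: 17.12
tool_pos: [0.5518, -0.0607, 0.1185]
orientation: [-180.0, -0.0, -80.5]
force: [0.3, 2.0, 0.2]
opening: 0.024
gripper_force: 30.0
```

{"name": "send_rows", "arguments": {"deltas": [[[0,0,0.001],0],[[0,0,0.002],0],[[0,0,0.003],0],[[0,0,0.004],0],[[0,0,0.005],0]]}}

```text
clock: 17.53
tool_pos: [0.5519, -0.0607, 0.1145]
orientation: [-180.0, 0.0, -80.5]
force: [-1.1, 2.8, 2.0]
opening: 0.0242
gripper_force: 30.0
```

{"name": "send_rows", "arguments": {"deltas": [[[0,0,0.0005],0],[[0,0,0.001],0],[[0,0,0.0015],0],[[0,0,0.002],0],[[0,0,0.0025],0]]}}

```text
clock: 17.95
tool_pos: [0.5519, -0.0607, 0.1126]
orientation: [-180.0, 0.0, -80.5]
force: [-0.6, 2.8, 1.6]
opening: 0.0241
gripper_force: 30.0
```

{"name": "send_rows", "arguments": {"deltas": [[[0,0,0.0005],0],[[0,0,0.001],0],[[0,0,0.0015],0],[[0,0,0.0015],0],[[0,0,0.0015],0]]}}

```text
clock: 18.37
tool_pos: [0.5519, -0.0607, 0.1113]
orientation: [-180.0, 0.0, -80.5]
force: [-0.1, 3.4, 0.4]
opening: 0.0243
gripper_force: 30.0
```

{"name": "send_rows", "arguments": {"deltas": [[[0,0,0.0005],0],[[0,0,0.001],0],[[0,0,0.001],0],[[0,0,0.001],0],[[0,0,0.001],0]]}}

```text
clock: 18.78
tool_pos: [0.5519, -0.0607, 0.1108]
orientation: [-180.0, 0.0, -80.5]
force: [-1.5, 4.3, 4.8]
opening: 0.0242
gripper_force: 30.0
```

{"name": "send_rows", "arguments": {"deltas": [[[0,0,0],0],[[0,0,0],0],[[0,0,0],0],[[0,0,0],0],[[0,0,0],0]], "gripper": 0.55}}

```text
clock: 19.2
tool_pos: [0.5517, -0.061, 0.1103]
orientation: [180.0, -0.0, -80.5]
force: [-0.1, -0.1, -0.1]
opening: 0.047
gripper_force: 0.0
```

{"name": "send_rows", "arguments": {"deltas": [[[0,0,-0.01],0],[[0,0,-0.03],0],[[0,0,-0.06],0],[[0,0,-0.1],0],[[0,0,-0.13],0]]}}

```text
clock: 19.62
tool_pos: [0.5521, -0.0609, 0.2172]
orientation: [-179.9, -0.0, -80.5]
force: [0.8, -0.3, 0.6]
opening: 0.0481
gripper_force: 0.0
```

{"name": "send_rows", "arguments": {"deltas": [[[0,0,-0.02],0],[[0,0,-0.04],0],[[0,0,-0.04],0],[[0,0,-0.04],0],[[0,0,-0.04],0]]}}

```text
clock: 20.03
tool_pos: [0.5514, -0.0608, 0.2464]
orientation: [180.0, 0.0, -80.5]
force: [-0.6, 0.2, 0.1]
opening: 0.048
gripper_force: 0.0
```

```bash
python3 - <<'E'
from h import *
o=ctrl.get_obs();print(o["clock"],o["tool_pos"],o["force"],o["opening"])
w=ctrl.snapshot("wrist");s=ctrl.snapshot("side")
a=cv2.resize(w["color"][60:260,150:350,::-1],(380,380),interpolation=cv2.INTER_CUBIC)
b=cv2.resize(s["color"][150:290,210:350,::-1],(380,380),interpolation=cv2.INTER_CUBIC)
cv2.imwrite("pics/f.png",np.hstack([a,b]))
for p in(w,s):
  for t,z in(("nozzle",.055),("sleeve",.085)):
    print(t,[(px(q).round(),round(q["conf"],2),atz(p,px(q),z).round(4)) for q in ctrl.boxes_of(p,t)[:3]])
E
```

```text
20.0333 [ 0.55142985 -0.06078344  0.24638899] [-0.55641368  0.24817197  0.14480759] 0.04802194414794079
nozzle [(array([254., 183.]), 0.92, array([ 0.5501, -0.059 ,  0.055 ])), (array([255., 101.]), 0.28, array([ 0.5605, -0.1259,  0.055 ]))]
sleeve []
nozzle [(array([260., 195.]), 0.6, array([ 0.5503, -0.03  ,  0.055 ])), (array([308., 280.]), 0.55, array([0.4208, 0.2763, 0.055 ]))]
sleeve [(array([268., 253.]), 0.88, array([0.4997, 0.2433, 0.085 ]))]
```

View pics/f.png

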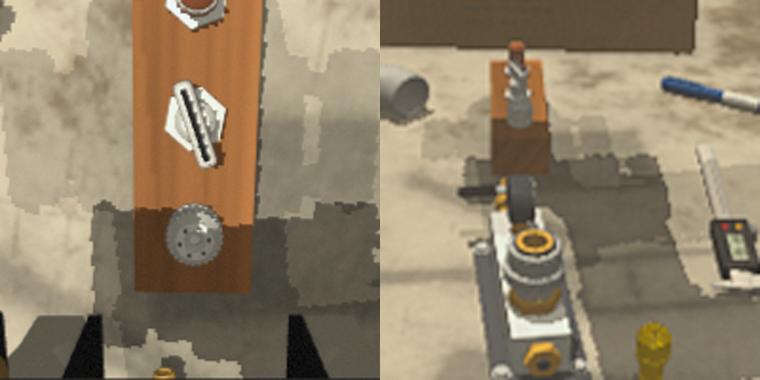

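The nozzle stands upright in the end hole, with its head on the rack at (195,237) left. The coupling is empty at (535,245) right with its sleeve forward, and the bystanders are undisturbed. Handing in.

```bash
python3 -c "
from plant import ctrl
print(ctrl.close_job())"
```

```text
the job is handed in; nothing more can be done
None
```

The nozzle is out of the coupling, whose sleeve has snapped forward again, and stands upright and fully home in the rack's end hole, let go. The job was handed in at about 20 s.

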